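# Lock a cast in its jig with a flat screwdriver

## Robot

A 6-joint arm with a two-finger parallel gripper is mounted at the origin on a cart in front of the work surface, level with it; the furniture and walls round the work are solid. World frame = base frame: x ahead of the robot, y to its left, z up, the work surface at z = 0. Lengths are in mm, angles in degrees, forces in N, time in s.
With the tool pointing down it reaches from about 275 to 775 mm from the base axis. Payload 14.6 kg.
Tool frame: the origin (TCP) lies at the very end of the fingers, on their centre line; the grasp point (between the pads) lies arm.grip_depth behind it (arm.grip_depth is the distance from the TCP to the grasp point, in mm); z points along the fingers, y is the line along which they close (so a half turn about z gives the same grasp; the last joint's range is limited). The gripper opens to 85 mm and grips with 20 to 120 N. Pads are 22 mm wide; open, the fingers measure 114 mm over their backs; the gripper's body (76 mm by 85 mm) begins 54 mm behind the grasp point. The pads swing forward as they close: fully open they stand 13 mm farther back than shut.
Start: joints at [-74.559, 15.075, -2.767, 72.158, 0, 81.102], TCP at [216.367, -478.345, 207.178] pointing down, gripper open.
Joint ranges: [-151.79, 151.79], [-50.71, 97.33], [-67.44, 78.34], [-121.81, 120.89], [-77.56, 73.72], [-180, 180]. Speed limits (degrees/s): [108.29, 108.29, 147.25, 159.86, 180, 180].

## Interface

Orientations are given as [roll, pitch, yaw] about the fixed x, y, z axes, in that order (R = Rz(yaw) Ry(pitch) Rx(roll)).
In Python, from rig import arm, cams gives the robot as it stands.
- The arm moves only by the tool jog_arm, never from a script. Its argument "motion" is a list of rows, each a list of 3 entries, a list of its own where there are three numbers: the turn, a rotation vector about the world's x, y, z in rad, then the shift along the world's x, y, z in cm, then the gripper command: -1 is fully open, 1 is shut, values between are in proportion. In form: [[[ax, ay, az], [tx, ty, tz], grip], ...]. A call has 1 to 12 rows; each row is the pose to reach, as a shift and turn from the pose commanded when the call began; what a row does not reach only later rows make up. A row lasts 1/10 s, in which the tool goes at most 50 mm and 8.59 degrees, less where a joint would pass 70% of its speed; a pose out of reach is approached as far as the arm can. A call with a gripper value outside its range is refused whole. The fingers move at their own pace and stop on an object; "newtons" is the grip in N (left out, the last holds). Time passes only in rows, so rows that repeat a pose let the fingers close. It gives the time, the measured TCP pose, the force, the opening and the grip force at its end, in the units of the state.
- arm.observe(): the state, without advancing time (a new reading comes with each control period).
- cams.snapshot(name): name is "scene" or "top"; returns a dict with "img" (384x512x3 uint8, red, green, blue), "range_z" (384x512 float32, mm along the optical axis (not along the pixel's ray), 0 where there is no reading), "vertical_fov" (degrees; the focal length in pixels is half the picture's height over the tangent of half this angle, whatever the lens; pixels are square), "cx", "cy" (the principal point, pixels), "dist_coeffs" ([k1, k2, p1, p2, k3] as OpenCV has them; the pictures are not rectified), "extrinsics" (4x4, takes a point from camera to world coordinates). Camera axes: x right, y up, looking along -z (the intrinsics and any distortion apply to the point x, -y, -z); pixel columns grow to the right and rows downward; lengths in mm; the calibration is good to about 2 mm. A picture is of the moment at which its call begins.
- arm.hand_in(): hands the job in; it is judged then, once.
The state is a dict: "t": time; "joint_pos": joint angles; "qvel": joint speeds; "tau": joint torques, N m; "tcp_pos": TCP position; "ee_rot": TCP orientation; "force": force on the tool from outside, world axes, zero at the start; "torque": the same for the moment, N m; "width": opening from 0.0 (shut) to 1.0 (fully open); "grasp_force": force on a finger pad.
Only numpy, scipy, OpenCV 4.12 (cv2) and the standard library are available. Lean on these libraries where they do the work, as an engineer would, in place of code of your own. Each camera call takes 0.05 s, during which the arm holds its last target. There are 200 camera calls.

## Task

Lock the plaster cast into its jig: take the flat screwdriver out of its stand, let its blade drop into the slot of the brass lock and turn the lock clockwise (seen from above) with it until it stops, so that the keeper bar lies over the cast. Then put the screwdriver back in its stand, upright and fully down. Do not touch the lock or its bar with the fingers, and leave the pliers, the bowl and the jar where they are.

Things in the scene. Friction and masses are not known exactly. Their poses are not given: they have to be found in the camera images.
- screwdriver: Large flat-blade screwdriver, 166 mm long, starts upright in its stand, loose, about 0.12 kg. Origin at the middle of the blade's tip; z runs up the shaft to the handle. Blade (z 0 to 14 mm) 18 mm wide along x, 4 mm thick along y; round shaft 10 mm across; black round collar 48 mm across at z 80 to 86 mm; red handle of rectangular section at z 86 to 166 mm, 30 mm along x (as the blade's width) and 22 mm along y. Grip it across the 22 mm.
- stand: Fixed wooden block 76x76 mm on a black foot 96x96 mm, 92 mm high, with an upright through hole of 28 mm in the middle. The screwdriver's shaft hangs in the hole with the collar resting on the top, its tip then 12 mm above the worktop. Origin under the centre, z up.
- stand_mouth (a point): Centre of the stand's hole at its top face, 92 mm above the worktop; z up.
- jig: Fixed jig: aluminium plate 160x90x12 mm (long along its x). A green plaster cast is fixed in the blue nest, centred at x = +35 mm; its top is at about 43 mm. The lock's pillar stands at x = -45 mm. Origin under the plate's centre, z up.
- lock_head: Brass round lock head, 44 mm across, top 61 mm above the worktop, with a steel keeper bar 14 mm wide reaching 78 mm from the axis at height 45 to 51 mm. Origin on the turning axis, 45 mm above the worktop; z up; x points along the keeper bar, and the slot runs along x too.
- slot (a point): Centre of the slot at the head's top face, 61 mm above the worktop, on the turning axis. Slot 26 mm long along x, closed at both ends, 8 mm deep; 7 mm wide along y, its long edges chamfered at 45 degrees (13 mm wide at the top face, 7 mm from 3 mm down). x, y, z as the lock head's.
- keeper_turn (a joint): Turn of the lock in rad, growing clockwise seen from above. 0: open, the bar off to the side; starts between 0 and 0.3; firm stop at 1.3, where the bar lies over the middle of the cast (along the jig's +x). It stays where it is left; turning takes about 0.12 N m.
- pliers: Pliers with red handles, 44x133x12 mm, lying on the worktop; origin under the middle.
- mixing_bowl: Green bowl 106 mm across, 59 mm high; origin under the middle.
- jar_powder: White jar 53 mm across, 62 mm high; origin under the middle.

How it is judged (in metres and radians):
On the way, in this order (a step that is already met when the one before it is completed fails the run):
1. the screwdriver's blade is down in the slot (at least 5 mm) and the lock is still open (below 0.5 rad) (z of screwdriver in the frame of slot below -0.005 m and horizontal distance between screwdriver and slot below 0.007 m and value of joint keeper_turn below 0.5 rad), for 0.1 s.
2. with the blade in the slot (at least 4 mm) the lock has been turned past 1.15 rad (z of screwdriver in the frame of slot below -0.004 m and horizontal distance between screwdriver and slot below 0.007 m and value of joint keeper_turn above 1.15 rad), for 0.1 s.
At the end, for the whole second after the job is handed in: The lock is turned to at least 1.15 of its 1.3 rad, so the keeper bar lies over the cast, and the screwdriver rests in its stand, upright within 0.15 rad, tip within 15 mm of the hole's axis and at least 76 mm below the stand's top (collar within 4 mm of it) (value of joint keeper_turn above 1.15 rad and horizontal distance between screwdriver and stand_mouth below 0.015 m and z of screwdriver in the frame of stand_mouth below -0.076 m and angle between screwdriver's own z axis and vertical below 0.15 rad and linear speed of screwdriver below 0.02 m/s); the robot touches nothing.
It fails at once if the fingers touch the lock or its bar (over 1 N) (contact force between the fingers and lock_head above 1 N).
It fails at once if the pliers are moved over 30 mm (distance of pliers from where it was at the start of the episode above 0.03 m).
It fails at once if the bowl is moved over 30 mm (distance of mixing_bowl from where it was at the start of the episode above 0.03 m).
It fails at once if the jar is moved over 30 mm (distance of jar_powder from where it was at the start of the episode above 0.03 m).
It also fails if it takes over 64 s, if anything falls off the work surface, if the arm or the gripper's body presses on something with over 40 N, if the wrist force passes 120 N, or if a joint passes its speed limit or range.

## Working session

There is one attempt and no reset: what is moved stays moved. The work goes in short steps, Python scripts to look and compute and a tool call to move; the robot and the scene stay as the last step left them, time stands still between calls to the robot, and variables do not carry over. Pictures are saved under pics/ and viewed, at most 10 in all, crops included, and the job is handed in when it is done.

Besides the shell and the picture viewer there is one more tool, called after "Call:" by a JSON object that holds its "api" and its "payload", one argument or row to a line. jog_arm: Moves the arm, as the interface text tells. Its arguments: {"type":"object","properties":{"motion":{"type":"array"},"newtons":{"type":"number"}},"required":["motion"]}

```bash
mkdir -p pics; ls; cat > h.py <<'E'
import numpy as np, cv2
from rig import arm, cams
def K(s):
    f=192/np.tan(np.radians(s["vertical_fov"])/2)
    return np.array([[f,0,s["cx"]],[0,f,s["cy"]],[0,0,1.]]),np.array(s["dist_coeffs"],float)
def rays(s,uv):
    k,d=K(s); p=cv2.undistortPoints(np.array(uv,float).reshape(-1,1,2),k,d)[:,0]
    return np.c_[p[:,0],-p[:,1],-np.ones(len(p))]
def plane(s,uv,z):
    E=np.array(s["extrinsics"]); r=rays(s,uv)@E[:3,:3].T; o=E[:3,3]
    return o+r*((z-o[2])/r[:,2])[:,None]
def cloud(s):
    v,u=np.mgrid[:384,:512]; uv=np.c_[u.ravel(),v.ravel()]
    E=np.array(s["extrinsics"]); z=s["range_z"].reshape(-1,1)
    return ((rays(s,uv)*z)@E[:3,:3].T+E[:3,3]).reshape(384,512,3)
E
python3 - <<'E'
from h import *
print(arm.grip_depth, arm.observe())
for n in("top","scene"):
    s=cams.snapshot(n); np.save(n+".npy",s,allow_pickle=True)
    cv2.imwrite(f"pics/{n}0.png",cv2.resize(s["img"][:,:,::-1],(800,600)))
    print(n,s["vertical_fov"],s["cx"],s["cy"],s["dist_coeffs"],np.round(s["extrinsics"],3).tolist(),(s["range_z"]>0).mean())
E
```

```text
pics
18.700000000000003 {'t': 0.0, 'joint_pos': array([-7.45604266e+01,  1.50994667e+01, -2.80458715e+00,  7.21575584e+01,
       -6.56090444e-04,  8.11026717e+01]), 'qvel': array([-0.06390495, -0.11885021, -0.0746246 ,  0.04346308, -0.08584612,
        0.02048272]), 'tau': array([ 1.95687469e-03, -6.37608147e+01,  3.84563756e+01,  1.35193279e-02,
        8.44288138e-05,  1.74727688e-05]), 'tcp_pos': array([ 216.26996245, -478.05490685,  206.71410491]), 'ee_rot': array([-1.79939028e+02, -8.88102110e-03,  2.43368973e+01]), 'force': array([0.18985628, 0.2047868 , 0.30818765]), 'torque': array([ 0.0047881 ,  0.03720831, -0.07630966]), 'grasp_force': 0.0, 'width': 0.9995426739916369}
top 55.282499265024356 256.54763922418005 189.15647651113332 [0.03928974 0.         0.         0.         0.        ] [[0.015, 0.995, -0.094, 507.407], [-1.0, 0.015, 0.009, 12.928], [0.01, 0.094, 0.996, 1016.122], [0.0, 0.0, 0.0, 1.0]] 0.9961954752604166
scene 46.87161197677408 262.0949063185185 191.47980491397018 [0.0491873 0.        0.        0.        0.       ] [[-0.861, 0.332, -0.385, 119.75], [-0.508, -0.571, 0.645, 755.724], [-0.006, 0.751, 0.661, 832.094], [0.0, 0.0, 0.0, 1.0]] 0.9958038330078125
```

View pics/top0.png

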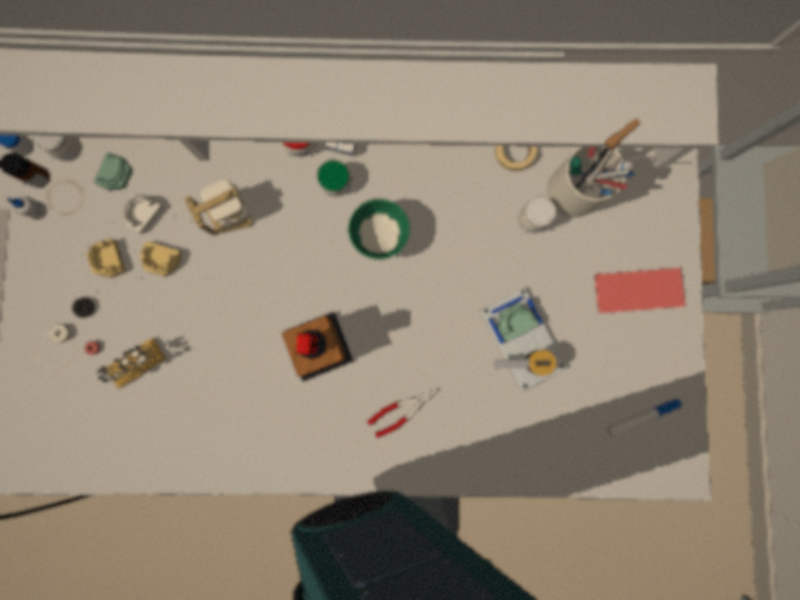

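View pics/scene0.png

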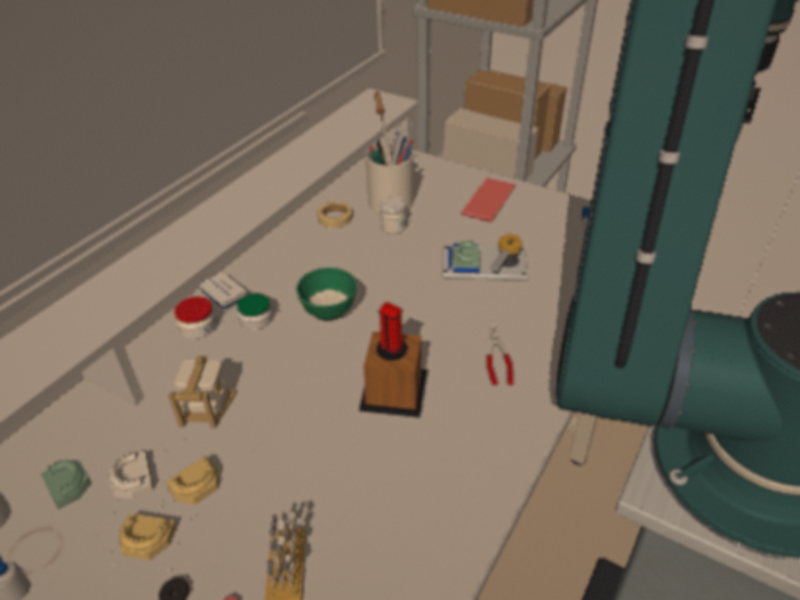

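The top view shows the stand and red handle near (315,345) of 800x600. The brass lock is at (543,362), with its bar pointing left to (497,364). The blue nest is at (515,318) and the pliers at (400,412). Next I'll measure these.

```bash
python3 - <<'E'
from h import *
def cen(m):
    n,l,st,c=cv2.connectedComponentsWithStats(m.astype(np.uint8)); return l==1+np.argmax(st[1:,4])
def rect(P): return cv2.minAreaRect(P[:,:2].astype(np.float32))
for n in("top","scene"):
    s=np.load(n+".npy",allow_pickle=True).item(); C=cloud(s); hsv=cv2.cvtColor(s["img"],cv2.COLOR_RGB2HSV)
    X,Y,Z=C[...,0],C[...,1],C[...,2]; H,S,V=[hsv[...,i].astype(int) for i in range(3)]
    def px(m): v,u=np.nonzero(m); return np.c_[u,v]
    w=(X>200)&(X<600)&(abs(Y)<400)
    print(n,"table z",np.median(Z[w]))
    m=cen(w&(Z>80)&(Z<100)&(S>80)&(H<25)&(H>6)); P=plane(s,px(m),92)
    print(" stand top",m.sum(),np.median(Z[m]),rect(P))
    m=cen(w&((H<6)|(H>172))&(S>150)&(Z>150)); P=plane(s,px(m),172); zz=np.percentile(Z[m],95)
    print(" handle",m.sum(),zz,rect(P), C[m].mean(0))
    m=cen(w&(Y<-150)&(H>12)&(H<32)&(S>110)&(Z>48)); P=plane(s,px(m),61)
    print(" lock",m.sum(),np.median(Z[m]),rect(P),C[m&(Z>57)].mean(0)); L=P.mean(0)
    m=cen(w&(Z>35)&(Z<58)&(S<60)&(np.hypot(X-L[0],Y-L[1])<100)&(np.hypot(X-L[0],Y-L[1])>24)&(V>60)&(H>-1)); P=plane(s,px(m),51)
    print(" bar",m.sum(),np.median(Z[m]),rect(P))
    m=cen(w&(H>100)&(H<130)&(S>100)&(Y<-100)); print(" blue",m.sum(),np.median(Z[m]),rect(C[m]))
    I=s["img"][:,:,::-1]
    for q,(c,r) in {"lock":(L,61)}.items():
        E=np.linalg.inv(np.array(s["extrinsics"])); p=E[:3,:3]@np.r_[c[:2],r]+E[:3,3]; k,d=K(s)
        u=cv2.projectPoints(np.array([[p[0],-p[1],-p[2]]]),np.zeros(3),np.zeros(3),k,d)[0].ravel(); print(u)
        a,b=int(u[1]),int(u[0]); cr=I[a-45:a+30,b-50:b+50] ; cv2.imwrite(f"pics/{q}_{n}.png",cv2.resize(cr,None,fx=6,fy=6,interpolation=cv2.INTER_CUBIC))
a,b=[cv2.imread(f"pics/lock_{n}.png") for n in("top","scene")]
cv2.imwrite("pics/lk.png",cv2.resize(np.vstack([a,b]),None,fx=.65,fy=.65))
E
```

```text
top table z 0.9887247650132736
 stand top 686 92.33756037789203 ((512.0424194335938, 147.20916748046875), (76.0881118774414, 76.82850646972656), 22.394906997680664)
 handle 135 180.46493744548377 ((514.1260375976562, 145.08998107910156), (27.642845153808594, 22.808420181274414), 1.7181766033172607) [514.21970988 143.47919802 181.42293103]
 lock 208 60.37594025987619 ((491.255126953125, -231.19561767578125), (38.5316047668457, 41.6464729309082), 0.9370284676551819) [ 490.8898578  -231.17764469   60.77942769]
 bar 109 50.66114769951673 ((487.5839538574219, -180.34783935546875), (12.975337028503418, 49.92409896850586), 0.9230524897575378)
 blue 34 21.461533195209256 ((578.5882568359375, -228.2835693359375), (41.93455505371094, 9.232641220092773), 22.38624382019043)
[346.61382179 231.64851446]
scene table z 2.5373124352015566
 stand top 651 92.97076610276645 ((510.2702941894531, 151.57443237304688), (77.46046447753906, 90.00936889648438), 22.271730422973633)
 handle 180 179.545852117805 ((510.78875732421875, 155.15476989746094), (28.9276180267334, 52.11509704589844), 31.116357803344727) [512.04397365 152.68402715 169.40096408]
 lock 148 61.01005931127838 ((488.4154357910156, -224.19932556152344), (40.315731048583984, 58.97589874267578), 23.730121612548828) [ 490.35049168 -229.80011538   61.63708826]
 bar 82 39.015747437237394 ((556.5476684570312, -178.00242614746094), (31.976360321044922, 58.41881561279297), 26.583847045898438)
 blue 35 21.605992608940028 ((544.7677001953125, -161.42385864257812), (40.7567138671875, 10.26668643951416), 28.46649742126465)
[326.19860944 155.41248826]
```

View pics/lk.png

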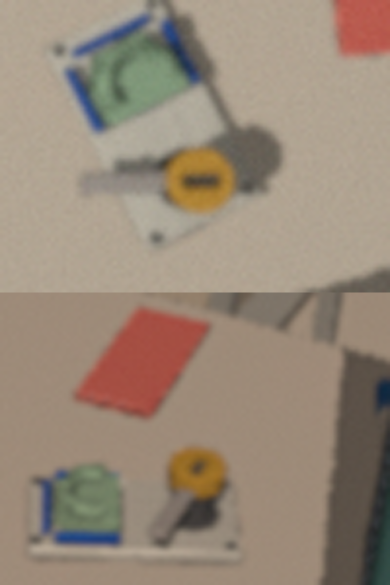

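The crops show the round brass head with its dark slot in line with the bar. The bar points left (+y) and the cast is up-left. Now I'll refine the lock and bar angle, the jig angle, and the handle centre and yaw.

```bash
python3 - <<'E'
from h import *
def rect(P): return cv2.minAreaRect(P[:,:2].astype(np.float32))
A=[]
for n in("top","scene"):
    s=np.load(n+".npy",allow_pickle=True).item(); C=cloud(s); hsv=cv2.cvtColor(s["img"],cv2.COLOR_RGB2HSV)
    X,Y,Z=C[...,0],C[...,1],C[...,2]; H,S,V=[hsv[...,i].astype(int) for i in range(3)]
    def px(m): v,u=np.nonzero(m); return np.c_[u,v]
    L=np.array([490.8,-230.8]); R=np.hypot(X-L[0],Y-L[1])
    m=(R<14)&(Z>45)&(V<np.median(V[(R<20)&(Z>55)])*.72); P=plane(s,px(m),59)
    if m.sum()>5:
        u,sv,vt=np.linalg.svd(P[:,:2]-P[:,:2].mean(0)); print(n,"slot",m.sum(),P.mean(0),sv,np.degrees(np.arctan2(*vt[0][::-1])))
    m=(R>26)&(R<85)&(Y>L[1]+20)&(Z>46)&(Z<56)&(X<520); P=plane(s,px(m),51)
    vx,vy,x0,y0=cv2.fitLine(P[:,:2].astype(np.float32),cv2.DIST_HUBER,0,.01,.01).ravel()
    print(n,"bar",m.sum(),np.degrees(np.arctan2(vy,vx)),(x0,y0),"offset of axis",vx*(L[1]-y0)-vy*(L[0]-x0),"via centre",np.degrees(np.arctan2(y0-L[1],x0-L[0])))
    m=(Z>7)&(R<160)&(Z<70)&(Y<-100)&(X>400); m=cv2.morphologyEx(m.astype(np.uint8),cv2.MORPH_OPEN,np.ones((3,3)))>0
    m2=m&(Z<16); print(n,"plate",m2.sum(),rect(C[m2]))
    m=(R<150)&(H>40)&(H<85)&(S>50)&(Z>25); c=C[m].mean(0); print(n,"cast",m.sum(),c,"dir",np.degrees(np.arctan2(c[1]-L[1],c[0]-L[0])),np.hypot(*(c[:2]-L)))
    r=(np.hypot(X-512,Y-147)<30)&((H<8)|(H>170))&(S>130)
    t=r&(Z>174); P=plane(s,px(t),178); print(n,"handle top",t.sum(),P.mean(0),rect(P))
    t=r&(Z>105)&(Z<183); A.append(C[t]); print(n,"side rect",t.sum(),rect(C[t]))
    b=(np.hypot(X-512,Y-147)<34)&(Z>94)&(Z<105)&(V<70); print(n,"collar",b.sum(),C[b].mean(0) if b.any() else 0)
    if b.any():print(cv2.minEnclosingCircle(plane(s,px(b),98)[:,:2].astype(np.float32)))
A=np.vstack(A); k=np.lexsort((A[:,0],)); print("union",rect(A))
import cv2
im=np.zeros((600,600,3),np.uint8)
for p in A: cv2.circle(im,(int(300-(p[1]-147)*8),int(300-(p[0]-512)*8)),3,(0,0,255) if p[2]<172 else (255,255,0),-1)
cv2.imwrite("pics/handle.png",im)
E
```

```text
top slot 27 [ 489.89598546 -231.8268076    59.        ] [34.71686725 10.91691737] -88.87995497357699
top bar 105 -87.41983 (np.float32(486.86215), np.float32(-183.98892)) offset of axis 1.8265559974997694 via centre 94.80852217464879
top plate 1003 ((529.4847412109375, -210.45645141601562), (159.072265625, 90.0013198852539), 27.350515365600586)
top cast 112 [ 559.32361932 -192.68308149   32.41654495] dir 29.08541816273443 78.41164378317036
top handle top 112 [514.34186117 146.23068786 178.        ] ((514.0621337890625, 145.41078186035156), (27.148235321044922, 20.419267654418945), 0.7972133159637451)
top side rect 170 ((514.6744995117188, 146.53404235839844), (22.460063934326172, 29.42143440246582), 86.13964080810547)
top collar 93 [515.17541183 134.89409185  97.91272601]
((515.0451049804688, 143.92877197265625), 21.30230140686035)
scene bar 59 -86.548904 (np.float32(487.42078), np.float32(-178.60458)) offset of axis 0.23111839637230025 via centre 93.70426048413003
scene plate 532 ((529.2333374023438, -210.5094757080078), (159.48150634765625, 92.2270736694336), 26.92908477783203)
scene cast 181 [ 558.02380615 -188.93779386   33.06785346] dir 31.911714608090584 79.19270430775369
scene handle top 85 [513.45317769 149.2935573  178.        ] ((513.7064208984375, 149.17449951171875), (20.819862365722656, 28.419437408447266), 84.3000259399414)
scene side rect 395 ((514.7803344726562, 149.98020935058594), (33.482337951660156, 20.519088745117188), 11.445584297180176)
scene collar 113 [509.94354407 155.72919063  99.00835646]
((514.3296508789062, 147.73233032226562), 23.371906280517578)
union ((515.003662109375, 147.26107788085938), (23.723861694335938, 32.22758102416992), 89.8155517578125)
```

View pics/handle.png

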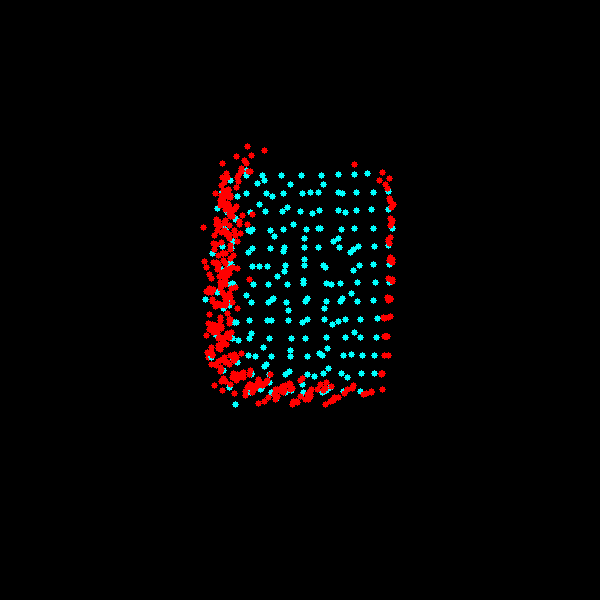

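The cyan and red points show the handle's long side nearly along world x, at about -4° yaw, centred near (514.3, 147.5). From the measurements:

| Item | Measured |
|---|---|
| Stand mouth | (512, 147.2) |
| Lock | (490, -231) |
| Bar and slot yaw | about 93° |
| Jig yaw | 27° |
| Lock angle q | about 0.15 rad |

I'll grasp with tool yaw 176, which keeps joint 6 well inside its range.

Call:
{"api": "jog_arm", "payload": {
  "motion": [
    [[0,0,0.15],[2.1,4.5,0.5],-1],
    [[0,0,0.3],[4.2,9,1],-1],
    [[0,0,0.45],[6.4,13.5,1.5],-1],
    [[0,0,0.6],[8.5,18,2],-1],
    [[0,0,0.75],[10.6,22.5,2.5],-1],
    [[0,0,0.9],[12.8,27,2.8],-1],
    [[0,0,1.05],[14.9,31.5,2.8],-1],
    [[0,0,1.2],[17,36,2.8],-1],
    [[0,0,1.35],[19.2,40.5,2.8],-1],
    [[0,0,1.5],[21.3,45,2.8],-1],
    [[0,0,1.65],[23.4,49.5,2.8],-1],
    [[0,0,1.8],[25.5,54,2.8],-1]
  ],
  "newtons": 80
}}

```text
t: 1.3
tcp_pos: [471.7, 63.9, 235.1]
ee_rot: [-180.0, 0.0, 127.8]
force: [0.6, -0.5, 0.1]
width: 0.999
grasp_force: 0.0
```

Call:
{"api": "jog_arm", "payload": {
  "motion": [
    [[0,0,0.15],[1,2,0],-1],
    [[0,0,0.3],[2,4,0],-1],
    [[0,0,0.45],[3,6,0],-1],
    [[0,0,0.6],[4,8,0],-1],
    [[0,0,0.75],[4.3,8.6,0],-1],
    [[0,0,0.846],[4.3,8.6,0],-1],
    [[0,0,0.846],[4.3,8.6,0],-1],
    [[0,0,0.846],[4.3,8.6,-3],-1],
    [[0,0,0.846],[4.3,8.6,-6],-1],
    [[0,0,0.846],[4.3,8.6,-9],-1],
    [[0,0,0.846],[4.3,8.6,-11.6],-1],
    [[0,0,0.846],[4.3,8.6,-11.6],-1]
  ]
}}

```text
t: 2.5
tcp_pos: [512.4, 147.2, 116.5]
ee_rot: [-179.9, -0.3, 175.8]
force: [-0.5, 0.4, -0.5]
width: 0.997
grasp_force: 0.0
```

Call:
{"api": "jog_arm", "payload": {
  "motion": [
    [[0,0,0],[0,0,0],1],
    [[0,0,0],[0,0,0],1],
    [[0,0,0],[0,0,0],1],
    [[0,0,0],[0,0,0],1],
    [[0,0,0],[0,0,0],1],
    [[0,0,0],[0,0,0],1],
    [[0,0,0],[0,0,0],1],
    [[0,0,0],[0,0,0],1]
  ]
}}

```text
t: 3.3
tcp_pos: [514.7, 147.7, 119.7]
ee_rot: [180.0, 0.1, 175.9]
force: [-1.0, -0.9, 6.8]
width: 0.246
grasp_force: 80.4
```

Call:
{"api": "jog_arm", "payload": {
  "motion": [
    [[0,0,0],[0,0,1],1],
    [[0,0,0],[0,0,2],1],
    [[0,0,0],[0,0,3],1],
    [[0,0,0],[0,0,4.5],1],
    [[0,0,0],[0,0,6],1],
    [[0,0,0],[0,0,7.5],1],
    [[0,0,0],[0,0,9],1],
    [[0,0,0],[0,0,10.5],1],
    [[0,0,0],[0,0,11.5],1],
    [[0,0,0],[0,0,11.5],1],
    [[0,0,0],[0,0,11.5],1]
  ]
}}

```text
t: 4.4
tcp_pos: [514.3, 147.7, 234.0]
ee_rot: [-180.0, -0.0, 175.9]
force: [0.4, -0.6, -2.2]
width: 0.248
grasp_force: 79.3
```

```bash
python3 - <<'E'
from h import *
print(arm.observe()["tcp_pos"],arm.observe()["ee_rot"],arm.observe()["force"],arm.observe()["width"])
s=cams.snapshot("scene"); I=s["img"][60:280,190:410,::-1]
cv2.imwrite("pics/lift.png",cv2.resize(I,(600,600),interpolation=cv2.INTER_CUBIC))
E
```

```text
[514.32457407 147.66677508 233.96481864] [-1.79999533e+02 -6.14664915e-03  1.75945065e+02] [ 0.42140708 -0.63213822 -2.1834041 ] 0.24839830423529136
```

View pics/lift.png

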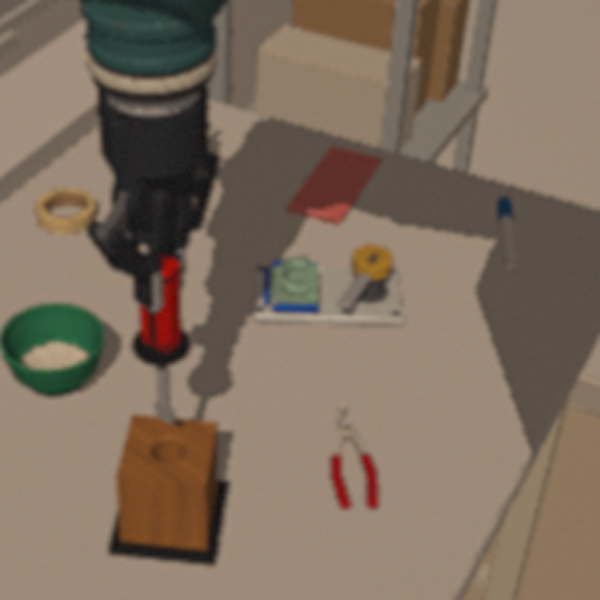

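The screwdriver is out and hanging from the gripper at about (160,300), with its tip at (165,415) just above the hole at (168,452). I'll check its tilt and tip offset against the tool from the point clouds.

```bash
python3 - <<'E'
from h import *
for n in("scene","top"):
    s=cams.snapshot(n); C=cloud(s); X,Y,Z=[C[...,i] for i in range(3)]
    hsv=cv2.cvtColor(s["img"],cv2.COLOR_RGB2HSV).astype(int); H,S,V=[hsv[...,i] for i in range(3)]
    w=np.hypot(X-514,Y-147.7)<50
    for nm,m in (("red",w&((H<8)|(H>170))&(S>130)&(Z>200)),("collar",w&(V<70)&(Z>200)&(Z<225)),("shaft",w&(Z>100)&(Z<200)&(np.hypot(X-514,Y-147.7)<30))):
        P=C[m]; print(n,nm,m.sum())
        if m.sum()>4: 
            print("   mean",P.mean(0).round(1)); 
            for lo in range(100,300,20):
                q=P[(P[:,2]>=lo)&(P[:,2]<lo+20)]
                if len(q)>3: print("   ",lo,len(q),np.median(q,0).round(1),np.ptp(q,axis=0).round(1))
    if n=="scene":
        # shaft axis: intersect pixel mid-rays with plane containing handle axis: back-projected direction
        k,d=K(s); E=np.linalg.inv(np.array(s["extrinsics"]))
        for z in (127,145,165,185,201): 
            p=E[:3,:3]@np.array([514.3,147.7,z])+E[:3,3]; u=cv2.projectPoints(np.array([[p[0],-p[1],-p[2]]]),np.zeros(3),np.zeros(3),k,d)[0].ravel(); 
            row=int(round(u[1])); c=[j for j in range(int(u[0])-30,int(u[0])+30) if Z[row,j]>105 and w[row,j]]
            print(z,u.round(1),"shaft cols",c[:1],c[-1:])
    else:
        m=(np.hypot(X-512,Y-147)<60)&(Z>85)&(Z<97); P=C[m]; print("stand",m.sum())
E
```

```text
scene red 340
   mean [507.6 154.6 250.9]
    200 36 [511.5 156.1 214.8] [32.9 17.3  8.5]
    220 104 [508.4 157.9 229.3] [31.  20.1 19.8]
    240 83 [504.9 157.7 247.6] [26.9 19.6 20. ]
    260 46 [500.8 153.9 269. ] [ 6.9 14.2 19.3]
    280 67 [503.7 150.6 291.3] [17.3 25.4 15.4]
scene collar 121
   mean [509.1 157.5 213. ]
    200 120 [505.6 159.8 213.1] [41.3 39.4 11.7]
scene shaft 109
   mean [513.1 149.4 156.6]
    120 25 [514.1 148.4 132.4] [19.9  4.4 11.8]
    140 37 [511.7 149.4 149.1] [16.   7.7 19.6]
    160 33 [511.4 150.3 171.2] [ 9.2  8.6 18.5]
    180 14 [512.2 151.4 186.2] [ 5.8  6.1 10. ]
127 [250.3 213.9] shaft cols [251] [254]
145 [250.1 208.2] shaft cols [247] [252]
165 [249.9 201.7] shaft cols [248] [252]
185 [249.7 194.9] shaft cols [248] [251]
201 [249.5 189.4] shaft cols [239] [259]
top red 0
top collar 19
   mean [522.3 137.1 212.5]
    200 18 [527.9 137.3 211.4] [37.  12.8  4.5]
top shaft 0
stand 391
```

The shaft hangs upright on the tool axis, with the tip about 107.7 mm below the TCP. Next I'll carry it over the lock and turn to yaw 93.

Call:
{"api": "jog_arm", "payload": {
  "motion": [
    [[0,0,-0.1],[-0.1,-2,0],1],
    [[0,0,-0.25],[-0.4,-5.5,0],1],
    [[0,0,-0.4],[-0.6,-9.5,0],1],
    [[0,0,-0.55],[-0.9,-13.5,0],1],
    [[0,0,-0.7],[-1.1,-17.5,0],1],
    [[0,0,-0.85],[-1.4,-21.5,0],1],
    [[0,0,-1],[-1.6,-25.5,0],1],
    [[0,0,-1.15],[-1.9,-29.5,0],1],
    [[0,0,-1.28],[-2.1,-33,0],1],
    [[0,0,-1.38],[-2.3,-36,0],1],
    [[0,0,-1.449],[-2.4,-37.9,0],1],
    [[0,0,-1.449],[-2.4,-37.9,0],1]
  ]
}}

```text
t: 5.75
tcp_pos: [490.0, -233.4, 233.3]
ee_rot: [-179.9, -0.0, 92.7]
force: [1.0, 1.2, -2.0]
width: 0.246
grasp_force: 79.4
```

Call:
{"api": "jog_arm", "payload": {
  "motion": [
    [[0,0,0],[0,0,-2],1],
    [[0,0,0],[0,0,-4],1],
    [[0,0,0],[0,0,-5],1],
    [[0,0,0],[0,0,-5.4],1],
    [[0,0,0],[0,0,-5.4],1]
  ]
}}

```text
t: 6.25
tcp_pos: [490.3, -230.9, 180.2]
ee_rot: [-180.0, -0.0, 93.0]
force: [-0.4, 1.1, -1.0]
width: 0.246
grasp_force: 79.4
```

```bash
python3 - <<'E'
from h import *
o=arm.observe(); print(o["t"],o["tcp_pos"],o["ee_rot"],o["force"],o["joint_pos"])
s=cams.snapshot("scene"); C=cloud(s)
I=s["img"][90:230,250:410,::-1]
cv2.imwrite("pics/over.png",cv2.resize(I,(685,600),interpolation=cv2.INTER_CUBIC))
X,Y,Z=[C[...,i] for i in range(3)]
k,d=K(s); E=np.linalg.inv(np.array(s["extrinsics"]))
t=o["tcp_pos"]
for z in range(74,152,8):
    p=E[:3,:3]@np.array([t[0],t[1],z])+E[:3,3]; u=cv2.projectPoints(np.array([[p[0],-p[1],-p[2]]]),np.zeros(3),np.zeros(3),k,d)[0].ravel()
    row=int(round(u[1])); c=[j for j in range(int(u[0])-25,int(u[0])+25) if Z[row,j]>64 and np.hypot(X[row,j]-t[0],Y[row,j]-t[1])<30]
    print(z,u.round(1),"cols",c[:1],c[-1:])
E
```

```text
6.25 [ 490.34619678 -230.93148208  180.18322567] [-1.79981161e+02 -1.62592525e-02  9.29680961e+01] [-0.41877171  1.06439674 -0.99513664] [-3.38355375e+01  1.72974279e+01 -3.79119862e+00  6.89361986e+01
  1.73244314e-03  5.31963633e+01]
74 [326.7 150.8] cols [322] [327]
82 [327.  148.5] cols [326] [328]
90 [327.2 146.2] cols [326] [329]
98 [327.5 143.9] cols [326] [329]
106 [327.8 141.6] cols [327] [329]
114 [328.  139.3] cols [327] [330]
122 [328.3 136.9] cols [327] [330]
130 [328.6 134.5] cols [327] [330]
138 [328.8 132.1] cols [328] [330]
146 [329.1 129.7] cols [324] [336]
```

View pics/over.png

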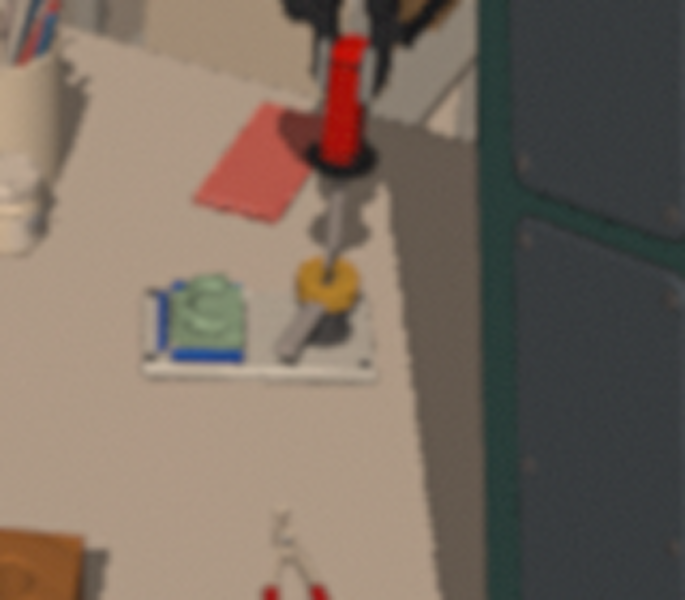

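The blade hangs directly over the slot of the brass head at (327,280). Now a slow descent.

Call:
{"api": "jog_arm", "payload": {
  "motion": [
    [[0,0,0],[0,0,-0.4],1],
    [[0,0,0],[0,0,-0.8],1],
    [[0,0,0],[0,0,-1.1],1],
    [[0,0,0],[0,0,-1.3],1],
    [[0,0,0],[0,0,-1.5],1],
    [[0,0,0],[0,0,-1.5],1]
  ]
}}

```text
t: 6.9
tcp_pos: [490.3, -231.3, 165.0]
ee_rot: [-180.0, -0.0, 92.9]
force: [-0.1, -0.4, -1.6]
width: 0.247
grasp_force: 79.4
```

Call:
{"api": "jog_arm", "payload": {
  "motion": [
    [[0,0,0],[0,0,-0.1],1],
    [[0,0,0],[0,0,-0.2],1],
    [[0,0,0],[0,0,-0.3],1],
    [[0,0,0],[0,0,-0.35],1],
    [[0,0,0],[0,0,-0.35],1],
    [[0,0,0],[0,0,-0.35],1]
  ]
}}

```text
t: 7.5
tcp_pos: [490.4, -231.3, 161.7]
ee_rot: [180.0, 0.0, 92.9]
force: [-0.5, 0.2, -1.4]
width: 0.247
grasp_force: 79.4
```

Call:
{"api": "jog_arm", "payload": {
  "motion": [
    [[0,0,-0.05],[0,0,0],1],
    [[0,0,-0.13],[0,0,0],1],
    [[0,0,-0.22],[0,0,0],1],
    [[0,0,-0.31],[0,0,0],1],
    [[0,0,-0.4],[0,0,0],1],
    [[0,0,-0.4],[0,0,0],1]
  ]
}}

```text
t: 8.1
tcp_pos: [491.1, -231.8, 161.9]
ee_rot: [179.9, 0.0, 69.9]
force: [4.5, -2.5, -3.9]
width: 0.244
grasp_force: 79.2
```

```bash
python3 - <<'E'
from h import *
o=arm.observe(); print(o["tcp_pos"],o["ee_rot"],o["force"],o["torque"])
E
```

```text
[ 491.10691577 -231.78295503  161.90183379] [1.79906136e+02 1.40116403e-02 6.99260097e+01] [ 4.50971257 -2.49310312 -3.93454588] [-0.76186239 -1.37134456  0.08013787]
```

Force and torque are consistent with the blade driving the lock. I'll continue turning.

Call:
{"api": "jog_arm", "payload": {
  "motion": [
    [[0,0,-0.09],[0,0,0],1],
    [[0,0,-0.18],[0,0,0],1],
    [[0,0,-0.27],[0,0,0],1],
    [[0,0,-0.36],[0,0,0],1],
    [[0,0,-0.45],[0,0,0],1],
    [[0,0,-0.54],[0,0,0],1],
    [[0,0,-0.63],[0,0,0],1],
    [[0,0,-0.72],[0,0,0],1],
    [[0,0,-0.8],[0,0,0],1],
    [[0,0,-0.84],[0,0,0],1],
    [[0,0,-0.84],[0,0,0],1]
  ]
}}

```text
t: 9.2
tcp_pos: [491.2, -232.6, 162.0]
ee_rot: [179.8, -0.0, 22.0]
force: [4.9, -6.4, -5.0]
width: 0.245
grasp_force: 79.0
```

```bash
cat > bar.py <<'E'
from h import *
o=arm.observe(); print(o["t"],o["tcp_pos"],o["ee_rot"],o["force"],o["torque"],o["joint_pos"][5])
L=np.array([490.2,-231.])
for n in ("scene","top"):
    s=cams.snapshot(n); C=cloud(s); X,Y,Z=[C[...,i] for i in range(3)]; R=np.hypot(X-L[0],Y-L[1])
    hsv=cv2.cvtColor(s["img"],cv2.COLOR_RGB2HSV).astype(int)
    m=(R>26)&(R<85)&(Z>46.5)&(Z<56)&(hsv[...,1]<60); v,u=np.nonzero(m)
    if m.sum()<5: print(n,m.sum()); continue
    P=plane(s,np.c_[u,v],51); c=P.mean(0)
    print(n,m.sum(),c,"bar dir",np.degrees(np.arctan2(c[1]-L[1],c[0]-L[0])))
    if n=="scene": cv2.imwrite("pics/bar%d.png"%(o["t"]*10),cv2.resize(s["img"][90:230,250:410,::-1],(685,600),interpolation=cv2.INTER_CUBIC))
E
python3 bar.py
```

```text
9.2 [ 491.24466999 -232.61504379  162.01497233] [ 1.79829189e+02 -2.52631997e-02  2.19517582e+01] [ 4.8921532  -6.42197195 -4.97904542] [-2.20562631 -1.57809546  0.14661817] 124.1611066798139
scene 67 [ 531.80175346 -201.09068286   51.        ] bar dir 35.71400724294633
top 107 [ 531.25172781 -199.89574228   51.        ] bar dir 37.15064493775764
```

Call:
{"api": "jog_arm", "payload": {
  "motion": [
    [[0,0,-0.05],[0,0,0],1],
    [[0,0,-0.1],[0,0,0],1],
    [[0,0,-0.14],[0,0,0],1],
    [[0,0,-0.16],[0,0,0],1],
    [[0,0,-0.16],[0,0,0],1],
    [[0,0,-0.16],[0,0,0],1]
  ]
}}

```text
t: 9.9
tcp_pos: [491.2, -232.7, 162.0]
ee_rot: [179.8, -0.0, 12.9]
force: [4.2, -7.2, -6.0]
width: 0.245
grasp_force: 79.0
```

```bash
python3 bar.py
```

```text
9.9 [ 491.17592877 -232.73054239  162.01290838] [ 1.79823159e+02 -3.98191433e-02  1.28649623e+01] [ 4.22264949 -7.22590669 -6.01436048] [-2.45648994 -1.3999944   0.18870072] 133.24346787672656
scene 72 [ 535.92173287 -208.34787166   51.        ] bar dir 26.35540664700317
top 108 [ 535.36513892 -206.68045624   51.        ] bar dir 28.3006117676455
```

Call:
{"api": "jog_arm", "payload": {
  "motion": [
    [[0,0,-0.03],[0,0,0],1],
    [[0,0,-0.05],[0,0,0],1],
    [[0,0,-0.07],[0,0,0],1],
    [[0,0,-0.07],[0,0,0],1]
  ]
}}

```text
t: 10.4
tcp_pos: [491.1, -232.8, 162.0]
ee_rot: [179.8, -0.0, 8.8]
force: [4.7, -7.8, -6.2]
width: 0.249
grasp_force: 79.1
```

```bash
python3 bar.py
```

```text
10.4 [ 491.14045131 -232.78099736  161.9930972 ] [ 1.79820955e+02 -4.31044302e-02  8.82470285e+00] [ 4.72475456 -7.77131369 -6.20420676] [-2.53759003 -1.35492637  0.26122826] 137.28299995918715
scene 70 [ 535.98363604 -208.47272986   51.        ] bar dir 26.198920242609145
top 107 [ 535.73042253 -207.16038312   51.        ] bar dir 27.636443422963836
```

The bar did not move with the last 4° of turning and torque rose, so the lock is at its stop. I'll back off within the slot's play and lift.

Call:
{"api": "jog_arm", "payload": {
  "motion": [
    [[0,0,0.06],[0,0,0],1],
    [[0,0,0.12],[0,0,0],1],
    [[0,0,0.16],[0,0,0],1],
    [[0,0,0.16],[0,0,0.3],1],
    [[0,0,0.16],[0,0,0.8],1],
    [[0,0,0.16],[0,0,1.5],1],
    [[0,0,0.16],[0,0,2.5],1],
    [[0,0,0.16],[0,0,4],1],
    [[0,0,0.16],[0,0,5.5],1],
    [[0,0,0.16],[0,0,7],1],
    [[0,0,0.16],[0,0,7.4],1],
    [[0,0,0.16],[0,0,7.4],1]
  ]
}}

```text
t: 11.7
tcp_pos: [490.6, -231.4, 236.2]
ee_rot: [180.0, -0.0, 17.9]
force: [-0.1, -0.4, -1.4]
width: 0.245
grasp_force: 79.6
```

```bash
python3 bar.py; cat > shaft.py <<'E'
from h import *
o=arm.observe(); t=o["tcp_pos"]; s=cams.snapshot("scene"); C=cloud(s); X,Y,Z=[C[...,i] for i in range(3)]
k,d=K(s); E=np.linalg.inv(np.array(s["extrinsics"]))
for dz in range(-106,-25,8):
    p=E[:3,:3]@np.array([t[0],t[1],t[2]+dz])+E[:3,3]; u=cv2.projectPoints(np.array([[p[0],-p[1],-p[2]]]),np.zeros(3),np.zeros(3),k,d)[0].ravel()
    row=int(round(u[1])); c=[j for j in range(int(u[0])-25,int(u[0])+25) if Z[row,j]>100 and np.hypot(X[row,j]-t[0],Y[row,j]-t[1])<30]
    print(dz,u.round(1),"cols",c[:1],c[-1:])
q=C[(np.hypot(X-t[0],Y-t[1])<25)&(Z>100)&(Z<t[2]-28)]
for lo in range(120,200,15):
    a=q[(q[:,2]>=lo)&(q[:,2]<lo+15)]
    if len(a)>3: print(lo,len(a),(np.median(a,0)-t).round(1),np.ptp(a,axis=0).round(1))
print("tip z min",q[:,2].min(),t)
E
python3 shaft.py
```

```text
11.7 [ 490.55079188 -231.41973751  236.21836286] [ 1.79959553e+02 -3.55192433e-02  1.78895426e+01] [-0.07343854 -0.42063723 -1.41589892] [ 0.03997666 -0.01494825  0.00680619] 128.243125421866
scene 69 [ 535.56833667 -208.91750118   51.        ] bar dir 25.953952621179905
top 110 [ 535.57805063 -207.08976486   51.        ] bar dir 27.78528009173065
-106 [328.6 134.7] cols [326] [331]
-98 [328.9 132.3] cols [326] [332]
-90 [329.2 129.9] cols [326] [330]
-82 [329.5 127.5] cols [328] [331]
-74 [329.7 125. ] cols [328] [331]
-66 [330.  122.5] cols [329] [331]
-58 [330.3 120. ] cols [329] [332]
-50 [330.6 117.5] cols [329] [332]
-42 [330.9 114.9] cols [329] [332]
-34 [331.2 112.3] cols [325] [339]
-26 [331.5 109.7] cols [323] [340]
120 10 [   1.     3.6 -103.5] [13.4  7.   4.6]
135 27 [ -1.7   3.3 -94. ] [16.8 11.  12.6]
150 21 [ -1.9   4.1 -78.2] [10.   9.9 14.3]
165 18 [ -2.3   5.3 -60.4] [ 7.5 12.2 14.8]
180 15 [ -1.2   6.3 -45.1] [ 9.4  6.5 10.7]
195 4 [ -3.1   6.3 -38.8] [3.8 7.3 2.2]
tip z min 128.81539974852194 [ 490.15206651 -231.18112572  235.21086119]
```

The lock stays closed at the stop and the screwdriver is still upright in the grip. Now I'll return to the stand.

Call:
{"api": "jog_arm", "payload": {
  "motion": [
    [[0,0,0.1],[0.1,2,0],1],
    [[0,0,0.23],[0.4,5.5,0],1],
    [[0,0,0.36],[0.6,9.5,0],1],
    [[0,0,0.5],[0.9,13.5,0],1],
    [[0,0,0.64],[1.1,17.5,0],1],
    [[0,0,0.78],[1.3,21.5,0],1],
    [[0,0,0.92],[1.5,25.5,0],1],
    [[0,0,1.06],[1.8,29.5,0],1],
    [[0,0,1.2],[2,33,0],1],
    [[0,0,1.3],[2.1,36,0],1],
    [[0,0,1.3],[2.2,37.8,0],1],
    [[0,0,1.3],[2.2,37.8,0],1]
  ]
}}

```text
t: 13.05
tcp_pos: [511.9, 148.5, 234.9]
ee_rot: [-179.9, -0.0, 92.5]
force: [0.1, -0.8, -2.0]
width: 0.245
grasp_force: 79.7
```

Call:
{"api": "jog_arm", "payload": {
  "motion": [
    [[0,0,0],[0,0,0],1],
    [[0,0,0],[0,0,-2],1],
    [[0,0,0],[0,0,-2.7],1],
    [[0,0,0],[0,0,-2.7],1]
  ]
}}

```text
t: 13.45
tcp_pos: [511.7, 145.8, 207.9]
ee_rot: [-179.9, 0.0, 92.3]
force: [-0.3, -0.9, -0.9]
width: 0.241
grasp_force: 79.7
```

```bash
python3 - <<'E'
from h import *
o=arm.observe(); print(o["tcp_pos"],o["ee_rot"],o["force"])
s=cams.snapshot("scene"); cv2.imwrite("pics/ret.png",cv2.resize(s["img"][120:280,180:340,::-1],(600,600),interpolation=cv2.INTER_CUBIC))
C=cloud(s); X,Y,Z=[C[...,i] for i in range(3)]; hsv=cv2.cvtColor(s["img"],cv2.COLOR_RGB2HSV).astype(int)
m=(np.hypot(X-512,Y-147)<70)&(Z>88)&(Z<97)&(hsv[...,1]>80); v,u=np.nonzero(m)
print(cv2.minAreaRect(plane(s,np.c_[u,v],92)[:,:2].astype(np.float32)))
E
```

```text
[511.7330275  145.8088416  207.86897815] [-1.79884672e+02  1.33835914e-02  9.22845307e+01] [-0.26575298 -0.85480997 -0.86515876]
((512.0789184570312, 148.23345947265625), (76.71231079101562, 82.33320617675781), 22.404237747192383)
```

View pics/ret.png

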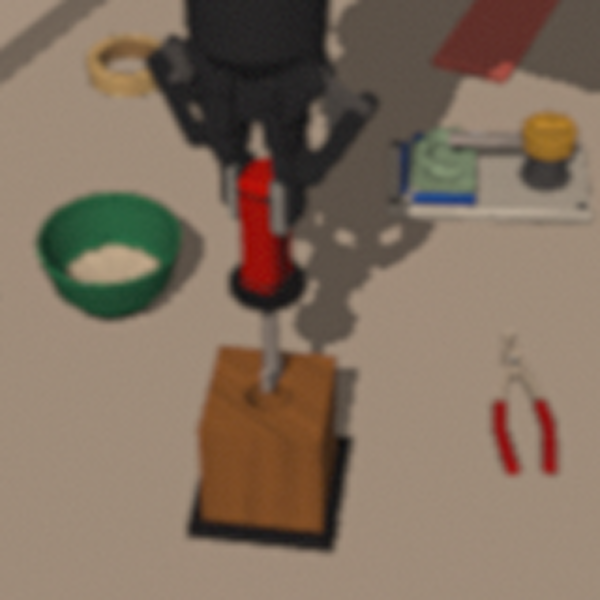

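The blade at (270,390) is just above the hole at (268,397), and the bar lies over the cast. I'll lower it in.

Call:
{"api": "jog_arm", "payload": {
  "motion": [
    [[0,0,0],[0,0.12,-0.5],1],
    [[0,0,0],[0,0.12,-1.2],1],
    [[0,0,0],[0,0.12,-2.2],1],
    [[0,0,0],[0,0.12,-3.4],1],
    [[0,0,0],[0,0.12,-4.8],1],
    [[0,0,0],[0,0.12,-6.2],1],
    [[0,0,0],[0,0.12,-7.4],1],
    [[0,0,0],[0,0.12,-8.2],1],
    [[0,0,0],[0,0.12,-8.6],1],
    [[0,0,0],[0,0.12,-8.7],1],
    [[0,0,0],[0,0.12,-8.7],1]
  ]
}}

```text
t: 14.6
tcp_pos: [512.5, 147.9, 121.9]
ee_rot: [180.0, 0.0, 92.4]
force: [-0.2, -0.2, -1.1]
width: 0.246
grasp_force: 79.7
```

Call:
{"api": "jog_arm", "payload": {
  "motion": [
    [[0,0,0],[0,0,-0.1],1],
    [[0,0,0],[0,0,-0.18],1],
    [[0,0,0],[0,0,-0.18],1]
  ]
}}

```text
t: 14.9
tcp_pos: [512.4, 147.9, 120.0]
ee_rot: [180.0, -0.0, 92.3]
force: [0.1, 0.1, -1.4]
width: 0.245
grasp_force: 79.7
```

Call:
{"api": "jog_arm", "payload": {
  "motion": [
    [[0,0,0],[0,0,0],0],
    [[0,0,0],[0,0,0],-1],
    [[0,0,0],[0,0,0],-1],
    [[0,0,0],[0,0,0],-1],
    [[0,0,0],[0,0,0],-1],
    [[0,0,0],[0,0,0],-1],
    [[0,0,0],[0,0,0],-1],
    [[0,0,0],[0,0,2],-1],
    [[0,0,0],[0,0,5],-1],
    [[0,0,0],[0,0,9],-1],
    [[0,0,0],[0,0,13],-1],
    [[0,0,0],[0,0,13],-1]
  ]
}}

```text
t: 16.1
tcp_pos: [514.1, 148.1, 254.6]
ee_rot: [179.6, -0.0, 92.4]
force: [-0.0, 0.3, -1.0]
width: 0.997
grasp_force: 0.0
```

```bash
python3 bar.py; python3 - <<'E'
from h import *
s=cams.snapshot("scene"); C=cloud(s); X,Y,Z=[C[...,i] for i in range(3)]; hsv=cv2.cvtColor(s["img"],cv2.COLOR_RGB2HSV).astype(int)
m=(np.hypot(X-512,Y-147)<40)&((hsv[...,0]<8)|(hsv[...,0]>170))&(hsv[...,1]>130)&(Z>105); print("handle top z",np.percentile(Z[m],[90,98]),C[m&(Z>172)].mean(0))
cv2.imwrite("pics/end.png",cv2.resize(s["img"][100:280,180:360,::-1],(600,600),interpolation=cv2.INTER_CUBIC))
E
```

```text
16.1 [514.06337429 148.09305679 254.55438127] [ 1.79603901e+02 -3.36573661e-02  9.23527787e+01] [-0.01868658  0.25079551 -1.00075834] [-0.01263418 -0.00639559  0.01748299] 94.98833283834108
scene 71 [ 536.20370529 -208.22494984   51.        ] bar dir 26.338627077685075
top 108 [ 535.80674827 -207.0482011    51.        ] bar dir 27.707603187993243
handle top z [178.8193741  180.56151998] [510.24119812 152.13267639 177.64143495]
```

View pics/end.png

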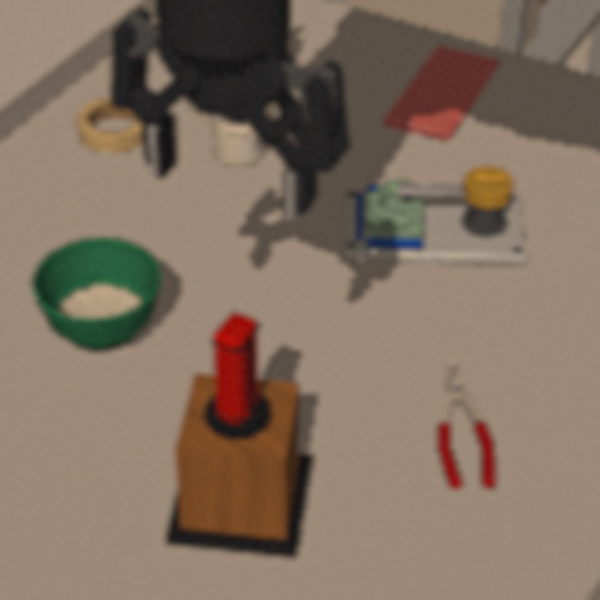

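The screwdriver stands upright at (237,370) with its collar flat on the stand, and the bar lies over the cast. The gripper is clear of everything, so I'm handing in.

```bash
python3 -c "
from rig import arm
print(arm.hand_in())"
```

```text
the job is handed in; nothing more can be done
None
```

The job is handed in at about 16 s of the 64 s: the lock was turned clockwise to its stop, the keeper bar lies over the cast, and the screwdriver is back upright and fully down in its stand; no verdict was returned.

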